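# Hang the spice cupboard's lift-off door and push it shut

### The job

The door of the small wooden spice cupboard has been taken off for cleaning and stands in the plate rack. Lift it out, hang it on the cupboard's two hinge pins with both knuckles fully down, and let go of it while it is still well open. Then push it fully shut with the fingers, without disturbing the other things on the worktop.

Things in the scene. Friction and masses are not known exactly. Their poses are not given: they have to be found in the camera images.
- cupboard: small open-fronted wooden spice cupboard, fixed, 120 deep (x) x 180 wide (y) x 199 mm high. Origin: centre of its underside; x points into it (its open front is the plane x = -60 mm), y to its left, z up. Its 12 mm thick top (z 187 to 199) overhangs the front by 12 mm, so the door goes on only when open, about 70 to 120 degrees. Hinge brackets with upright pins at its left front edge
- pin_lower (a point): foot of the lower hinge pin, in the middle of the bracket's upper face, at (-68, +100, +27) mm in the cupboard's frame. The pin is 7 mm thick and stands 18 mm up from here, its last 5 mm tapered. Axes as the cupboard's
- pin_upper (a point): foot of the upper hinge pin, the same, 110 mm straight above the lower one
- leaf_center (a point): centre of the loose wooden door, half-way up (framed panel 165 wide, 170 high, 12 mm thick, about 0.24 kg). x: thickness, outer face at -x; y: width, towards the knuckles; z: up. It starts upright. A steel knob stands 18 mm out of the outer face at y = -64 mm, half-way up. Hung and shut, its axes are parallel to the cupboard's and its outer face is 2 mm in front of the cupboard top's front edge
- leaf: the same door; origin at the centre of its lower edge, axes as leaf_center. Opened by an angle it is turned clockwise, seen from above, by that angle from shut (open 90 degrees, its outer face looks to the cupboard's left). On the pins it swings freely with slight friction and stays where it is left
- leaf_top (a point): middle of the door's top edge, 85 mm above its centre; 182 mm above the worktop when hung. The frame's top rail below it is 38 mm high, 12 mm thick, clear on both sides: the door can be gripped here from above across its thickness, and pushed on its outer face
- knuckle_lower (a point): centre of the lower end of the lower knuckle (steel tube, 17 mm outside, 10 mm bore right through, 22 mm high) on the door's hinge edge, at (0, +92.5, -70) mm from the door's centre in the door's axes. Fully down, it rests on the bracket, at the pin's foot
- knuckle_upper (a point): the same for the upper knuckle, 110 mm above the lower one
- rack: fixed wooden plate rack, board 130 (x) x 150 (y) x 12 mm with eight upright pegs 53 mm high above the board, in four rows; the door stands upright on the board in the middle slot (17 mm wide, along the rack's y). Origin: centre of its underside
- mill: brown wooden pepper mill, 58 x 58 x 170 mm, a bystander; origin at the centre of its underside
- jar: glass jar with a yellow lid, 63 x 63 x 94 mm, a bystander; origin at the centre of its underside
- soap_bottle: white pump bottle, 64 x 79 x 189 mm, a bystander; origin at the centre of its underside
Mind the look-alikes: they are no part of the job. There is more than one size of the leaf; the job needs the larger.

How it is judged (in metres and radians):
On the way, in this order (a step that is already met when the one before it is completed fails the run):
1. the door is lifted clear of the rack (height (world z) of leaf_center above 0.155 m), for 0.1 s.
2. the door hangs on both pins, knuckles down, at least 30 degrees open, let go (horizontal distance between knuckle_lower and pin_lower below 0.004 m and z of knuckle_lower in the frame of cupboard between 0.0235 and 0.0305 m and horizontal distance between knuckle_upper and pin_upper below 0.004 m and z of knuckle_upper in the frame of cupboard between 0.1335 and 0.1405 m and angle between the x axis of leaf_center and the x axis of cupboard, either way round above 0.52 rad and contact force between the fingers and leaf below 0.3 N), for 0.2 s.
At the end, for the whole second after the job is handed in: Both knuckles are down on their brackets (within 3.5 mm) round their pins (within 4 mm), the door is upright and within 0.06 rad of fully shut, and at rest (horizontal distance between knuckle_lower and pin_lower below 0.004 m and z of knuckle_lower in the frame of cupboard between 0.0235 and 0.0305 m and horizontal distance between knuckle_upper and pin_upper below 0.004 m and z of knuckle_upper in the frame of cupboard between 0.1335 and 0.1405 m and angle between the x axis of leaf_center and the x axis of cupboard, either way round below 0.06 rad and angle between leaf_center's own z axis and vertical below 0.06 rad and angular speed of leaf below 0.1 rad/s); the robot touches nothing.
It fails at once if the mill is moved more than 30 mm (distance of mill from where it was at the start of the episode above 0.03 m).
It fails at once if the jar is moved more than 30 mm (distance of jar from where it was at the start of the episode above 0.03 m).
It fails at once if the soap bottle is moved more than 30 mm (distance of soap_bottle from where it was at the start of the episode above 0.03 m).
It also fails if it takes over 61 s, if anything falls off the work surface, if the arm or the gripper's body presses on something with over 40 N, if the wrist force passes 120 N, or if a joint passes its speed limit or range.

### The arm

A 6-joint arm with a two-finger parallel gripper is mounted at the origin on a cart in front of the work surface, level with it; the furniture and walls round the work are solid. World frame = base frame: x ahead of the robot, y to its left, z up, the work surface at z = 0. Lengths are in m, angles in degrees, forces in N, time in s.
With the tool pointing down it reaches from about 0.3 to 0.875 m from the base axis. Payload 6.4 kg.
Tool frame: the origin (TCP) lies midway between the tips of the shut fingers; the grasp point (between the pads) lies 19 mm behind it (manip.hold_point_z is the distance from the TCP to the grasp point, in m); z points along the fingers, y is the line along which they close (so a half turn about z gives the same grasp; the last joint's range is limited). The gripper opens to 85 mm and grips with 20 to 120 N. Pads are 22 mm wide; open, the fingers measure 114 mm over their backs; the gripper's body (76 mm by 85 mm) begins 54 mm behind the grasp point. The pads swing forward as they close: fully open they stand 13 mm farther back than shut.
Start: joints at [61.232, 10.359, 92.074, -0, 77.567, -11.82], TCP at [0.168, 0.55, 0.194] pointing down, gripper open.
Joint ranges: [-171.53, 171.53], [-51.25, 118.39], [17.06, 147.69], [-65.23, 245.23], [0, 150.52], [-178.68, 178.68]. Speed limits (degrees/s): [147.25, 147.25, 172.46, 180, 180, 180].

### API

Orientations are given as [roll, pitch, yaw] about the fixed x, y, z axes, in that order (R = Rz(yaw) Ry(pitch) Rx(roll)).
In Python, from workcell import manip gives the robot as it stands.
- The arm moves only by the tool drive_tool, never from a script. Its argument "commands" is a list of rows, each an object of numbers: "claw": the opening, from 0 (shut) to 1 (fully open); "dx", "dy", "dz": the shift along the world's x, y, z in m; "twist": the turn about the world's z in degrees. A call has 1 to 8 rows; each row shifts and turns the commanded pose from where the row before left it; what a row does not reach is not made up. A row lasts 1/10 s, in which the tool goes at most 50 mm and 8.59 degrees, less where a joint would pass 70% of its speed; a pose out of reach is approached as far as the arm can. A call with a gripper value outside its range is refused whole. The fingers move at their own pace and stop on an object; the grip force is fixed at half the most. Time passes only in rows, so rows that do not move let the fingers close. It gives the time, the measured TCP pose, the force, the opening and the grip force at its end, in the units of the state.
- manip.get_state(): the state, without advancing time (a new reading comes with each control period).
- manip.get_image(name): name is "scene" or "top"; returns the picture (420x560x3 uint8, red, green, blue); there is no depth.
- manip.camera_model(name): a dict with "K" (3x3 intrinsics, pixels), "k1" (the pictures are not rectified: a ray, as slopes to the right and down, at radius r is drawn at 1 + k1 r^2 times it, then the intrinsics apply), "R" (3x3) and "t" (3): a world point X has camera coordinates R X + t. Camera axes: x right, y down, z forward; pixel columns grow to the right and rows downward; lengths in m; the calibration is good to about 2 mm. A picture is of the moment at which its call begins. camera_model takes no time and is no camera call.
- manip.finish_job(): hands the job in; it is judged then, once.
The state is a dict: "t": time; "joint_positions": joint angles; "joint_velocities": joint speeds; "joint_torque": joint torques, N m; "position": TCP position; "tcp_rot": TCP orientation; "force": force on the tool from outside, world axes, zero at the start; "ft_torque": the same for the moment, N m; "width": opening from 0.0 (shut) to 1.0 (fully open); "gripper_force": force on a finger pad.
Only numpy, scipy, OpenCV 4.12 (cv2) and the standard library are available. Lean on these libraries where they do the work, as an engineer would, in place of code of your own. Each camera call takes 0.05 s, during which the arm holds its last target. There are 200 camera calls.

## Working session

There is one attempt and no reset: what is moved stays moved. The work goes in short steps, Python scripts to look and compute and a tool call to move; the robot and the scene stay as the last step left them, time stands still between calls to the robot, and variables do not carry over. Pictures are saved under pics/ and viewed, at most 10 in all, crops included, and the job is handed in when it is done.

Besides the shell and the picture viewer there is one more tool, called after "Emit:" as name(argument=value, ...), one argument or row to a line, values as JSON. drive_tool: Moves the arm, as the interface text tells. Its arguments: {"type":"object","properties":{"commands":{"type":"array"}},"required":["commands"]}

```bash
mkdir -p pics; cat > h.py <<'E'
import numpy as np, cv2
from workcell import manip
def snap(n,f):
    im=manip.get_image(n); cv2.imwrite(f,im[:,:,::-1]); return im
def ray(n,u,v):
    c=manip.camera_model(n); K=np.array(c["K"]);R=np.array(c["R"]);t=np.array(c["t"])
    d=np.linalg.solve(K,[u,v,1])[:2]; s=d.copy()
    for _ in range(20): s=d/(1+c["k1"]*(s@s))
    return -R.T@t, R.T@np.array([s[0],s[1],1])
def onz(n,u,v,z):
    o,d=ray(n,u,v); return o+d*(z-o[2])/d[2]
def proj(n,X):
    c=manip.camera_model(n); p=np.array(c["R"])@np.array(X)+np.array(c["t"]); s=p[:2]/p[2]
    s=s*(1+c["k1"]*(s@s)); return (np.array(c["K"])@[s[0],s[1],1])[:2]
def tri(n1,p1,n2,p2):
    o1,d1=ray(n1,*p1);o2,d2=ray(n2,*p2)
    a=np.linalg.lstsq(np.c_[d1,-d2],o2-o1,rcond=None)[0]
    return (o1+a[0]*d1+o2+a[1]*d2)/2, np.linalg.norm(o1+a[0]*d1-o2-a[1]*d2)
E
python3 - <<'E'
from h import *
snap("scene","pics/s0.png");snap("top","pics/t0.png")
for n in("scene","top"):
    c=manip.camera_model(n); print(n,np.round(-np.array(c["R"]).T@np.array(c["t"]),3),np.round(np.array(c["R"])[2],2),c["K"][0][0],c["k1"])
E
```

```text
scene [-0.243 -0.91   0.768] [ 0.62  0.61 -0.49] 513.5311933516211 -0.06980089284840431
top [ 0.399 -0.138  1.339] [ 0.11 -0.01 -0.99] 420.5873426234977 -0.011840712353002944
```

View pics/s0.png

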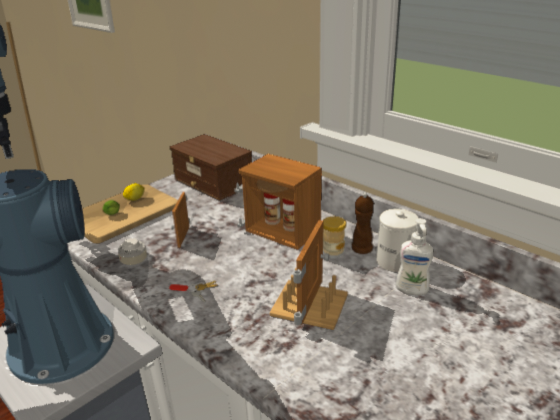

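View pics/t0.png

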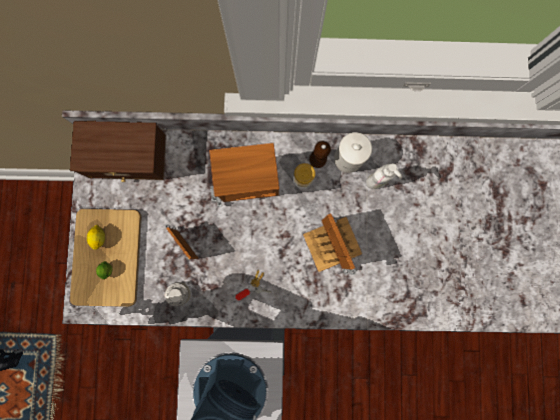

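Two leaves are visible: a small one standing free at scene (180,220) / top (180,242), and a larger one in the rack at scene (312,270) / top (341,240). The one in the rack fits the description in both size and place. I'll confirm it in an enlarged crop.

```bash
python3 - <<'E'
from h import *
s=cv2.imread("pics/s0.png");t=cv2.imread("pics/t0.png")
cv2.imwrite("pics/c1.png",cv2.resize(s[150:330,165:365],None,fx=4*.83,fy=4*.83,interpolation=cv2.INTER_CUBIC))
cv2.imwrite("pics/c2.png",cv2.resize(t[130:280,200:400],None,fx=4,fy=4,interpolation=cv2.INTER_CUBIC))
E
```

```text
(no output)
```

View pics/c1.png

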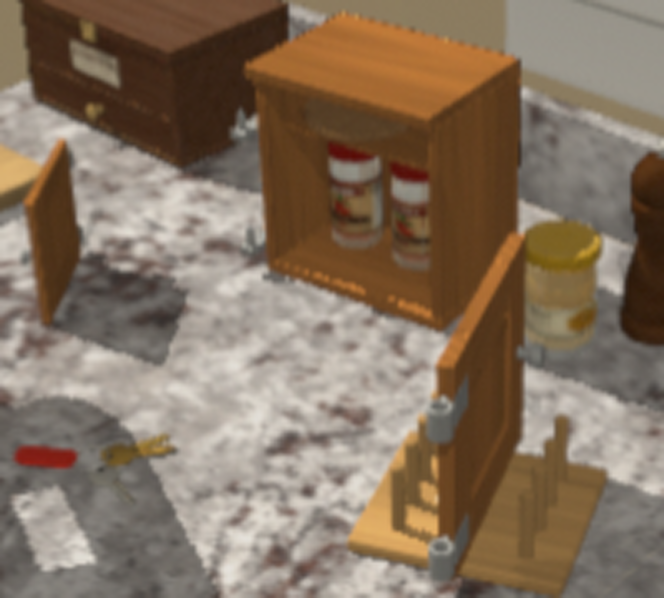

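View pics/c2.png

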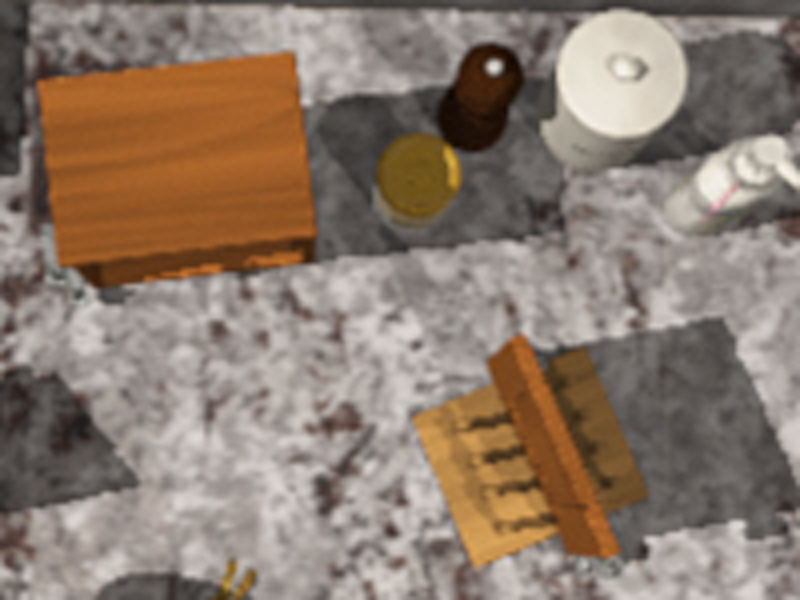

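The crops confirm it. The rack leaf is the large one: steel knuckles at its near end (scene crop (440,415) and (440,555)), knob on the right face at (525,350). The pins are at the cupboard's left front, at scene crop (240,125) and (250,240). Next I measure the edges to sub-pixel.

```bash
cat >> h.py <<'E'
def edge(im,a,b,half=4,n=40,m=.12):
    """sub-pixel line near a-b: strongest gradient along normals, robust fit; returns (point,dir)"""
    g=cv2.GaussianBlur(im.astype(np.float32),(0,0),.7); a,b=np.array(a,float),np.array(b,float)
    d=(b-a)/np.linalg.norm(b-a); nn=np.array([-d[1],d[0]]); s=np.arange(-half,half+.01,.25); P=[]
    for w in np.linspace(m,1-m,n):
        q=(a+w*(b-a))[None]+s[:,None]*nn
        v=cv2.remap(g,q[:,0].astype(np.float32)[None],q[:,1].astype(np.float32)[None],cv2.INTER_LINEAR)[0]
        e=np.linalg.norm(np.gradient(v,axis=0),axis=1); k=e.argmax()
        wd=e[max(0,k-3):k+4]; P.append(a+w*(b-a)+nn*(s[max(0,k-3):k+4]@wd/wd.sum()))
    l=cv2.fitLine(np.array(P,np.float32),cv2.DIST_HUBER,0,.01,.01).ravel().astype(float)
    r=np.abs((np.array(P)-l[2:])@[-l[1],l[0]]); return l[2:],l[:2],np.median(r)
def cross(l1,l2):
    k=np.linalg.solve(np.c_[l1[1],-l2[1]],l2[0]-l1[0]); return l1[0]+k[0]*l1[1]
def quad(im,c,**k):
    L=[edge(im,c[i],c[(i+1)%len(c)],**k) for i in range(len(c))]
    return np.array([cross(L[i-1],L[i]) for i in range(len(c))]),[round(l[2],2) for l in L]
E
python3 - <<'E'
from h import *
t=cv2.imread("pics/t0.png");s=cv2.imread("pics/s0.png")
f=lambda c:[((x+.5)/4-.5+200,(y+.5)/4-.5+130) for x,y in c]
g=lambda c:[((x+.5)/3.32-.5+165,(y+.5)/3.32-.5+150) for x,y in c]
np.set_printoptions(precision=4,suppress=True)
for nm,c,z,h in(("cup",[(38,82),(295,53),(315,237),(60,265)],.199,3),("leaf",[(487,358),(522,335),(618,553),(570,553)],.182,2.)):
    q,r=quad(t,f(c),half=h); X=np.array([onz("top",*p,z) for p in q])
    print(nm,q.tolist() and q,r,"\n",X,np.linalg.norm(X-np.roll(X,-1,0),axis=1),[np.degrees(np.arctan2(*(X[(i+1)%4]-X[i])[1::-1])) for i in range(4)])
print("scene cup corners")
q,r=quad(s,g([(247,68),(345,12),(521,60),(435,122)]),half=2.5); X=np.array([onz("scene",*p,.199) for p in q]); print(q,r,X,np.linalg.norm(X-np.roll(X,-1,0),axis=1))
for p in g([(522,235),(441,365)]): print("leaf scene",onz("scene",*p,.182))
for p in g([(440,408),(441,545)]): print("knuck tops",p,onz("scene",*p,.147),onz("scene",*p,.049))
for p in g([(240,112),(252,228)]): print("pin tops",p,onz("scene",*p,.155),onz("scene",*p,.045))
for p in g([(243,135),(265,276)]): print("pin feet",p,onz("scene",*p,.137),onz("scene",*p,.027))
E
```

```text
cup [[208.6353 149.2837]
 [273.336  142.466 ]
 [278.8668 187.8926]
 [214.0491 196.1422]] [np.float64(0.18), np.float64(0.19), np.float64(0.16), np.float64(0.19)] 
 [[ 0.7011  0.0593  0.199 ]
 [ 0.725  -0.1195  0.199 ]
 [ 0.5974 -0.1378  0.199 ]
 [ 0.5702  0.039   0.199 ]] [0.1803 0.1289 0.1788 0.1324] [np.float64(-82.37992868684594), np.float64(-171.83499980580103), np.float64(98.72333903267192), np.float64(8.818718542819356)]
leaf [[320.7934 220.0154]
 [330.4081 211.6579]
 [355.0256 268.7503]
 [341.3822 268.5186]] [np.float64(0.13), np.float64(0.1), np.float64(0.12), np.float64(0.32)] 
 [[ 0.5131 -0.2558  0.182 ]
 [ 0.537  -0.2823  0.182 ]
 [ 0.3813 -0.3512  0.182 ]
 [ 0.3811 -0.3138  0.182 ]] [0.0357 0.1703 0.0374 0.1441] [np.float64(-47.877934156070445), np.float64(-156.118813302811), np.float64(90.24391606592613), np.float64(23.713799512709596)]
scene cup corners
[[237.0155 169.4997]
 [267.6814 153.2918]
 [321.1865 166.9792]
 [293.1703 185.6822]] [np.float64(0.11), np.float64(0.16), np.float64(0.12), np.float64(0.18)] [[ 0.5692  0.0391  0.199 ]
 [ 0.7001  0.0541  0.199 ]
 [ 0.7262 -0.1204  0.199 ]
 [ 0.5952 -0.1388  0.199 ]] [0.1318 0.1765 0.1322 0.1798]
leaf scene [ 0.5332 -0.2821  0.182 ]
leaf scene [ 0.3823 -0.3437  0.182 ]
knuck tops (297.18072289156623, 272.5421686746988) [ 0.3849 -0.3401  0.147 ] [ 0.4841 -0.2501  0.049 ]
knuck tops (297.48192771084337, 313.8072289156627) [ 0.2909 -0.4253  0.147 ] [ 0.3752 -0.3487  0.049 ]
pin tops (236.93975903614458, 183.3855421686747) [0.5711 0.0459 0.155 ] [0.7173 0.2175 0.045 ]
pin tops (240.5542168674699, 218.32530120481928) [ 0.4493 -0.101   0.155 ] [0.5736 0.0443 0.045 ]
pin feet (237.8433734939759, 190.3132530120482) [0.5679 0.0404 0.137 ] [0.7094 0.2062 0.027 ]
pin feet (244.46987951807228, 232.7831325301205) [ 0.4298 -0.1341  0.137 ] [0.5472 0.0013 0.027 ]
```

```bash
python3 - <<'E'
from h import *
s=manip.get_state(); print(s["t"],s["position"],s["tcp_rot"],s["joint_positions"],s["force"],manip.hold_point_z)
E
```

```text
0.1 [0.16732083 0.54953235 0.19325052] [-1.79908452e+02 -1.81066569e-02  1.63052414e+02] [ 6.12327413e+01  1.03999901e+01  9.21260071e+01 -1.05400497e-03
  7.75673187e+01 -1.18194589e+01] [-0.38538294 -0.22083719  0.11581478] 0.0187
```

Emit:
drive_tool(
  commands=[
    {"dz": 0.03,"dy": -0.04,"dx": 0.02,"twist": 8,"claw": 1},
    {"dz": 0.03,"dy": -0.04,"dx": 0.02,"twist": 8},
    {"dz": 0.03,"dy": -0.04,"dx": 0.02},
    {"dz": 0.03,"dy": -0.04,"dx": 0.02},
  ],
)

```text
invalid input
```

```bash
python3 - <<'E'
from h import *
s=manip.get_state(); print(s["t"],s["position"],s["tcp_rot"],s["joint_positions"],s["force"])
E
```

```text
0.1 [0.16732083 0.54953235 0.19325052] [-1.79908452e+02 -1.81066569e-02  1.63052414e+02] [ 6.12327413e+01  1.03999901e+01  9.21260071e+01 -1.05400497e-03
  7.75673187e+01 -1.18194589e+01] [-0.38538294 -0.22083719  0.11581478]
```

Emit:
drive_tool(
  commands=[
    {"claw": 1,"dx": 0.012,"dy": -0.025,"dz": 0.035,"twist": 5},
    {"claw": 1,"dx": 0.015,"dy": -0.035,"dz": 0.03,"twist": 5},
    {"claw": 1,"dx": 0.015,"dy": -0.04,"dz": 0.02,"twist": 5},
    {"claw": 1,"dx": 0.015,"dy": -0.04,"dz": 0.01,"twist": 5},
    {"claw": 1,"dx": 0.015,"dy": -0.045,"dz": 0,"twist": 5},
    {"claw": 1,"dx": 0.015,"dy": -0.045,"dz": 0,"twist": 5},
    {"claw": 1,"dx": 0.015,"dy": -0.045,"dz": 0,"twist": 5},
    {"claw": 1,"dx": 0.015,"dy": -0.045,"dz": 0,"twist": 5},
  ],
)

```text
t: 0.9
position: [0.2844, 0.2284, 0.2889]
tcp_rot: [-180.0, 0.0, -156.7]
force: [1.5, -0.2, -0.3]
width: 1.0
gripper_force: 0.0
```

Emit:
drive_tool(
  commands=[
    {"claw": 1,"dx": 0.016,"dy": -0.045,"dz": 0,"twist": 0},
    {"claw": 1,"dx": 0.016,"dy": -0.045,"dz": 0,"twist": 0},
    {"claw": 1,"dx": 0.016,"dy": -0.045,"dz": 0,"twist": 0},
    {"claw": 1,"dx": 0.016,"dy": -0.045,"dz": 0,"twist": 0},
    {"claw": 1,"dx": 0.016,"dy": -0.045,"dz": 0,"twist": 0},
    {"claw": 1,"dx": 0.016,"dy": -0.045,"dz": 0,"twist": 0},
    {"claw": 1,"dx": 0.016,"dy": -0.045,"dz": 0,"twist": 0},
    {"claw": 1,"dx": 0.016,"dy": -0.045,"dz": 0,"twist": 0},
  ],
)

```text
t: 1.7
position: [0.4126, -0.132, 0.2889]
tcp_rot: [180.0, 0.0, -157.0]
force: [-0.0, 0.4, 0.3]
width: 0.999
gripper_force: 0.0
```

```bash
python3 - <<'E'
from h import *
s=manip.get_state(); print(s["t"],s["position"],s["tcp_rot"],s["joint_positions"],s["force"])
E
```

```text
1.7 [ 0.41264961 -0.13203522  0.28888108] [ 1.79992451e+02  1.06816861e-02 -1.56993881e+02] [-3.35311892e+01 -1.26175839e+01  1.03793014e+02  1.30763297e-02
  8.88249782e+01 -1.46537577e+02] [-0.01627     0.41058831  0.26660466]
```

Emit:
drive_tool(
  commands=[
    {"claw": 1,"dx": 0.011,"dy": -0.045,"dz": 0,"twist": 0.85},
    {"claw": 1,"dx": 0.011,"dy": -0.045,"dz": 0,"twist": 0},
    {"claw": 1,"dx": 0.011,"dy": -0.045,"dz": 0,"twist": 0},
    {"claw": 1,"dx": 0.0115,"dy": -0.044,"dz": 0,"twist": 0},
    {"claw": 1,"dx": 0,"dy": 0,"dz": -0.04,"twist": 0},
    {"claw": 1,"dx": 0,"dy": 0,"dz": -0.04,"twist": 0},
    {"claw": 1,"dx": 0,"dy": 0,"dz": -0.01,"twist": 0},
    {"claw": 1,"dx": 0,"dy": 0,"dz": 0,"twist": 0},
  ],
)

```text
t: 2.5
position: [0.456, -0.3078, 0.1972]
tcp_rot: [179.7, -0.1, -156.1]
force: [-0.1, -0.1, 1.0]
width: 0.998
gripper_force: 0.0
```

```bash
python3 - <<'E'
from h import *
s=manip.get_state(); print(s["t"],s["position"],s["tcp_rot"][2],s["joint_positions"])
a=snap("scene","pics/s1.png");b=snap("top","pics/t1.png")
cv2.imwrite("pics/v1.png",np.hstack([cv2.resize(a[150:350,230:400],(510,600)),cv2.resize(b[200:290,310:366],(290,600))])[:,:,::-1])
E
```

```text
2.5 [ 0.45601723 -0.30776889  0.19722004] -156.0959335809593 [-4.63803318e+01  7.24322909e+00  9.52514995e+01  1.14188253e-03
  7.77738452e+01 -1.60284445e+02]
```

View pics/v1.png

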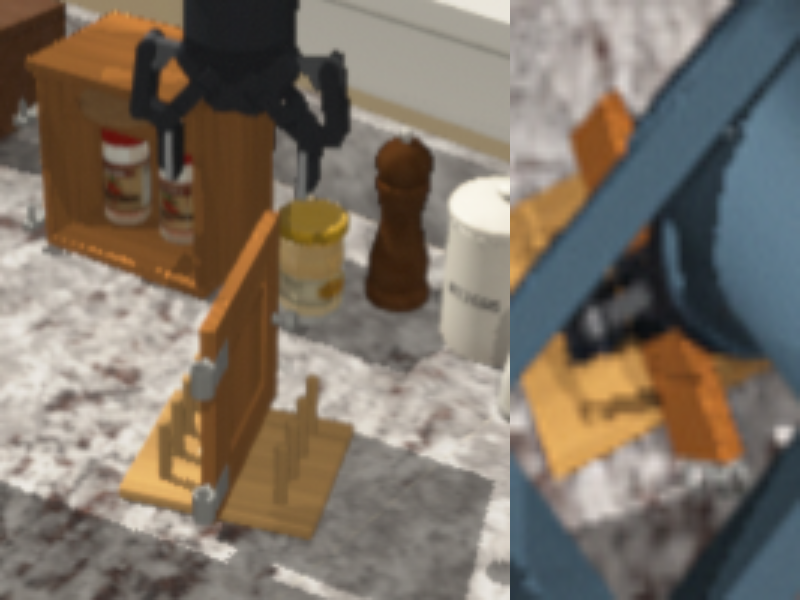

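The fingers straddle the top rail (scene view: tips at (168,175) and (305,185), door top running between them). Now down and grip.

Emit:
drive_tool(
  commands=[
    {"claw": 1,"dx": 0,"dy": -0.003,"dz": -0.025,"twist": 0},
    {"claw": 1,"dx": 0,"dy": 0,"dz": -0.025,"twist": 0},
    {"claw": 1,"dx": 0,"dy": 0,"dz": 0,"twist": 0},
    {"claw": 0,"dx": 0,"dy": 0,"dz": 0,"twist": 0},
    {"claw": 0,"dx": 0,"dy": 0,"dz": 0,"twist": 0},
    {"claw": 0,"dx": 0,"dy": 0,"dz": 0,"twist": 0},
    {"claw": 0,"dx": 0,"dy": 0,"dz": 0,"twist": 0},
    {"claw": 0,"dx": 0,"dy": 0,"dz": 0,"twist": 0},
  ],
)

```text
t: 3.4
position: [0.4573, -0.3122, 0.1497]
tcp_rot: [-179.9, 0.0, -156.1]
force: [0.8, 0.3, -0.2]
width: 0.146
gripper_force: 0.0
```

Emit:
drive_tool(
  commands=[
    {"claw": 0,"dx": 0,"dy": 0,"dz": 0,"twist": 0},
    {"claw": 0,"dx": 0,"dy": 0,"dz": 0,"twist": 0},
  ],
)

```text
t: 3.6
position: [0.4571, -0.312, 0.1491]
tcp_rot: [-180.0, -0.0, -156.1]
force: [0.3, -0.1, -0.3]
width: 0.001
gripper_force: 0.0
```

```bash
python3 - <<'E'
from h import *
s=manip.get_state(); print(s["t"],s["position"],s["width"])
print([proj("scene",p) for p in([.457,-.312,.149],[.457,-.312,.182],[.457,-.312,.2])],proj("top",[.457,-.312,.149]))
a=snap("scene","pics/s2.png");b=snap("top","pics/t2.png")
cv2.imwrite("pics/v2.png",np.hstack([cv2.resize(a[180:330,260:360],(400,600)),cv2.resize(b[200:290,305:365],(400,600))])[:,:,::-1])
E
```

```text
3.6 [ 0.45709387 -0.31197783  0.14912693] 0.0005519049582253632
[array([309.80580061, 251.76775905]), array([309.87126825, 238.81973829]), array([309.90664352, 231.58948875])] [339.15740216 241.27649268]
```

View pics/v2.png

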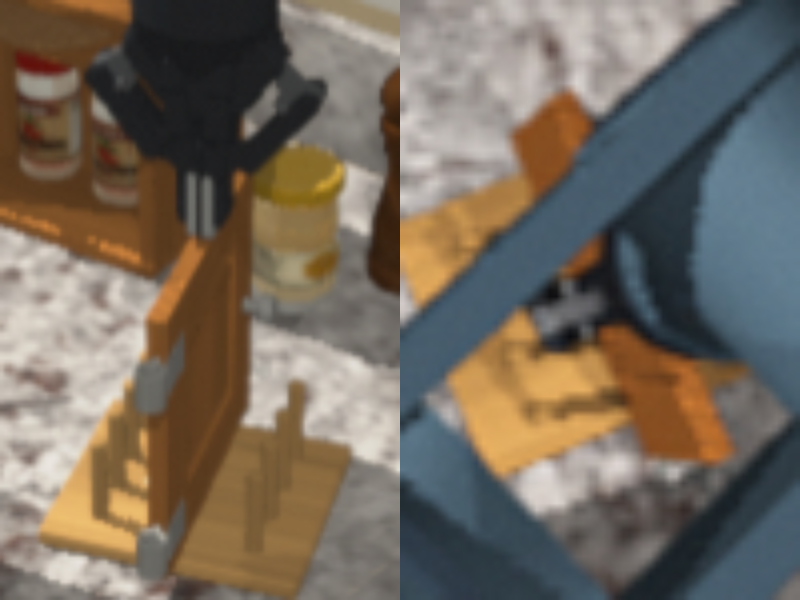

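The fingers shut on nothing, and they look either higher than reported or behind the door. I'll overlay the expected points to see which.

```bash
python3 - <<'E'
from h import *
out=[]
d=np.array([.9145,.4045,0]);n=np.array([-.4045,.9145,0]);c=np.array([.457,-.312,.182])
P=[(c+a*.0825*d+b*.006*n,(0,255,0)) for a in(1,-1) for b in(1,-1)]+[([.457,-.312,z],k) for z,k in((.149,(0,0,255)),(.182,(255,0,255)),(.24,(255,255,0)))]
for nm,f,x0,y0,w,h,k in(("scene","pics/s2.png",270,170,70,105,5.7),("top","pics/t2.png",305,200,60,90,6.6)):
    im=cv2.resize(cv2.imread(f)[y0:y0+h,x0:x0+w],None,fx=k,fy=k,interpolation=cv2.INTER_CUBIC)
    for p,col in P:
        u=(proj(nm,p)-[x0,y0]+.5)*k; cv2.drawMarker(im,tuple(int(v) for v in u),col,cv2.MARKER_CROSS,9,1)
    out.append(cv2.resize(im,(400,600)))
cv2.imwrite("pics/v3.png",np.hstack(out))
E
```

```text
(no output)
```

View pics/v3.png

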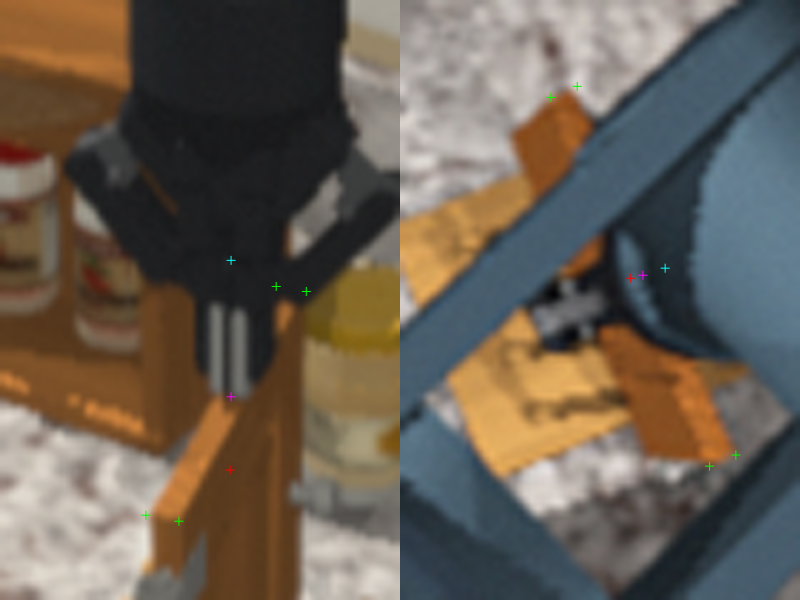

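```bash
python3 - <<'E'
from h import *
np.set_printoptions(precision=1,suppress=True)
for p in([0,0,0],[0,0,.2],[.168,.55,.194],[.168,.55,.3]): print(p,proj("scene",p),proj("top",p))
# door far/near corners by two views
np.set_printoptions(precision=4,suppress=True)
g=lambda x,y:(x/5.714+270-.5,y/5.714+170-.5); h=lambda x,y:(x/6.667+305-.5-60,y/6.667+200-.5)
for a,b in(((155,512),(690,458)),((290,305),(570,95))): print(tri("scene",g(*a),"top",h(*b)))
E
```

```text
[0, 0, 0] [ 60.  344.2] [229.2 390.6]
[0, 0, 0.2] [ 35.2 268.4] [220.4 414.3]
[0.168, 0.55, 0.194] [ 12.  168.1] [ 14.9 342.5]
[0.168, 0.55, 0.3] [  1.7 132.9] [-12.4 351. ]
(array([ 0.3846, -0.335 ,  0.1774]), np.float64(0.006451408001863181))
(array([ 0.5308, -0.281 ,  0.1765]), np.float64(0.00247354181276508))
```

The offsets agree with the start picture too: the tips really sit about 30 mm higher than the cameras predict for the reported TCP. They therefore closed just above the top edge. I'll open, go about 28 mm lower while watching the force (the body still clears the door either way), and close again.

Emit:
drive_tool(
  commands=[
    {"claw": 1,"dx": 0,"dy": 0,"dz": 0.02,"twist": 0},
    {"claw": 1,"dx": 0,"dy": 0,"dz": 0,"twist": 0},
    {"claw": 1,"dx": 0,"dy": 0,"dz": 0,"twist": 0},
    {"claw": 1,"dx": 0,"dy": 0,"dz": 0,"twist": 0},
    {"claw": 1,"dx": 0,"dy": 0,"dz": 0,"twist": 0},
    {"claw": 1,"dx": 0,"dy": 0,"dz": 0,"twist": 0},
    {"claw": 1,"dx": 0,"dy": 0,"dz": -0.02,"twist": 0},
    {"claw": 1,"dx": 0,"dy": 0,"dz": -0.01,"twist": 0},
  ],
)

```text
t: 4.5
position: [0.4565, -0.3114, 0.1376]
tcp_rot: [179.9, -0.0, -156.1]
force: [-0.5, 0.4, -0.3]
width: 1.001
gripper_force: 0.0
```

Emit:
drive_tool(
  commands=[
    {"claw": 1,"dx": 0,"dy": 0,"dz": -0.01,"twist": 0},
    {"claw": 1,"dx": 0,"dy": 0,"dz": -0.008,"twist": 0},
    {"claw": 1,"dx": 0,"dy": 0,"dz": 0,"twist": 0},
    {"claw": 0,"dx": 0,"dy": 0,"dz": 0,"twist": 0},
    {"claw": 0,"dx": 0,"dy": 0,"dz": 0,"twist": 0},
    {"claw": 0,"dx": 0,"dy": 0,"dz": 0,"twist": 0},
    {"claw": 0,"dx": 0,"dy": 0,"dz": 0,"twist": 0},
    {"claw": 0,"dx": 0,"dy": 0,"dz": 0,"twist": 0},
  ],
)

```text
t: 5.3
position: [0.4572, -0.312, 0.1214]
tcp_rot: [-180.0, 0.0, -156.1]
force: [0.3, -0.0, 0.1]
width: 0.146
gripper_force: 1.8
```

Emit:
drive_tool(
  commands=[
    {"claw": 0,"dx": 0,"dy": 0,"dz": 0,"twist": 0},
    {"claw": 0,"dx": 0,"dy": 0,"dz": 0,"twist": 0},
  ],
)

```text
t: 5.5
position: [0.4574, -0.3122, 0.1215]
tcp_rot: [-180.0, 0.0, -156.1]
force: [0.2, -0.5, 2.6]
width: 0.126
gripper_force: 59.4
```

Gripped (59 N, 10.7 mm). Next I lift and start turning.

Emit:
drive_tool(
  commands=[
    {"claw": 0,"dx": 0,"dy": 0,"dz": 0.02,"twist": 0},
    {"claw": 0,"dx": 0,"dy": 0,"dz": 0.03,"twist": 0},
    {"claw": 0,"dx": 0,"dy": 0,"dz": 0.03,"twist": 0},
    {"claw": 0,"dx": 0,"dy": 0.01,"dz": 0.02,"twist": 0},
    {"claw": 0,"dx": -0.006,"dy": 0.015,"dz": 0,"twist": -8},
    {"claw": 0,"dx": -0.006,"dy": 0.015,"dz": 0,"twist": -8},
    {"claw": 0,"dx": -0.006,"dy": 0.015,"dz": 0,"twist": -8},
    {"claw": 0,"dx": -0.006,"dy": 0.015,"dz": 0,"twist": -8},
  ],
)

```text
t: 6.3
position: [0.4324, -0.241, 0.2204]
tcp_rot: [180.0, -0.1, 171.6]
force: [-0.7, -0.6, -1.6]
width: 0.125
gripper_force: 58.9
```

Emit:
drive_tool(
  commands=[
    {"claw": 0,"dx": -0.005,"dy": 0.015,"dz": 0,"twist": -8},
    {"claw": 0,"dx": 0,"dy": 0.015,"dz": 0,"twist": -8},
    {"claw": 0,"dx": 0,"dy": 0.015,"dz": 0,"twist": -8},
    {"claw": 0,"dx": 0,"dy": 0.015,"dz": 0,"twist": -8},
    {"claw": 0,"dx": 0,"dy": 0.015,"dz": 0,"twist": -8},
    {"claw": 0,"dx": 0,"dy": 0.015,"dz": 0,"twist": -8},
    {"claw": 0,"dx": 0,"dy": 0.015,"dz": 0,"twist": -8},
    {"claw": 0,"dx": 0,"dy": 0.015,"dz": 0,"twist": -8},
  ],
)

```text
t: 7.1
position: [0.4276, -0.1211, 0.2205]
tcp_rot: [-180.0, -0.0, 107.6]
force: [-0.1, 0.3, -2.1]
width: 0.124
gripper_force: 58.9
```

Emit:
drive_tool(
  commands=[
    {"claw": 0,"dx": 0,"dy": 0.015,"dz": 0,"twist": -8},
    {"claw": 0,"dx": 0,"dy": 0.015,"dz": 0,"twist": -8},
    {"claw": 0,"dx": 0,"dy": 0.015,"dz": 0,"twist": -8},
    {"claw": 0,"dx": 0,"dy": 0.015,"dz": 0,"twist": -8},
    {"claw": 0,"dx": 0,"dy": 0.015,"dz": 0,"twist": -8},
    {"claw": 0,"dx": 0,"dy": 0.015,"dz": 0,"twist": -8},
    {"claw": 0,"dx": 0,"dy": 0.015,"dz": 0,"twist": -8},
    {"claw": 0,"dx": 0,"dy": 0.015,"dz": 0,"twist": -8},
  ],
)

```text
t: 7.9
position: [0.4276, -0.0012, 0.2205]
tcp_rot: [-179.9, 0.0, 43.6]
force: [0.7, 0.4, -1.9]
width: 0.126
gripper_force: 58.9
```

```bash
python3 - <<'E'
from h import *
s=manip.get_state(); print(s["t"],s["position"],s["tcp_rot"],s["joint_positions"],s["gripper_force"])
E
```

```text
7.9 [ 0.42756352 -0.00121849  0.22052398] [-1.79946310e+02  3.41794308e-02  4.35700916e+01] [-1.61537795e+01 -1.08707001e+01  1.10123324e+02 -2.48077840e-03
  8.08109753e+01  3.02765425e+01] 58.8569051027298
```

Emit:
drive_tool(
  commands=[
    {"claw": 0,"dx": 0.007,"dy": 0.004,"dz": -0.01,"twist": -8},
    {"claw": 0,"dx": 0.007,"dy": 0.004,"dz": -0.01,"twist": -8},
    {"claw": 0,"dx": 0.007,"dy": 0.004,"dz": -0.01,"twist": -8},
    {"claw": 0,"dx": 0.0065,"dy": 0.0045,"dz": -0.01,"twist": -3.4},
    {"claw": 0,"dx": 0,"dy": 0,"dz": 0,"twist": 0},
    {"claw": 0,"dx": 0,"dy": 0,"dz": 0,"twist": 0},
    {"claw": 0,"dx": 0,"dy": 0,"dz": 0,"twist": 0},
  ],
)

```text
t: 8.6
position: [0.4555, 0.0143, 0.1815]
tcp_rot: [180.0, -0.0, 16.6]
force: [0.6, 0.3, -1.4]
width: 0.133
gripper_force: 58.8
```

```bash
python3 - <<'E'
from h import *
s=manip.get_state(); print(s["t"],s["position"],s["tcp_rot"])
a=snap("scene","pics/s4.png");b=snap("top","pics/t4.png")
cv2.imwrite("pics/v4.png",np.hstack([cv2.resize(a[150:275,175:275],(480,600),interpolation=cv2.INTER_CUBIC),cv2.resize(b[170:270,195:248],(318,600),interpolation=cv2.INTER_CUBIC)])[:,:,::-1])
E
```

```text
8.6 [0.45553709 0.01434355 0.18146411] [ 1.79984602e+02 -1.13862101e-02  1.65736104e+01]
```

View pics/v4.png

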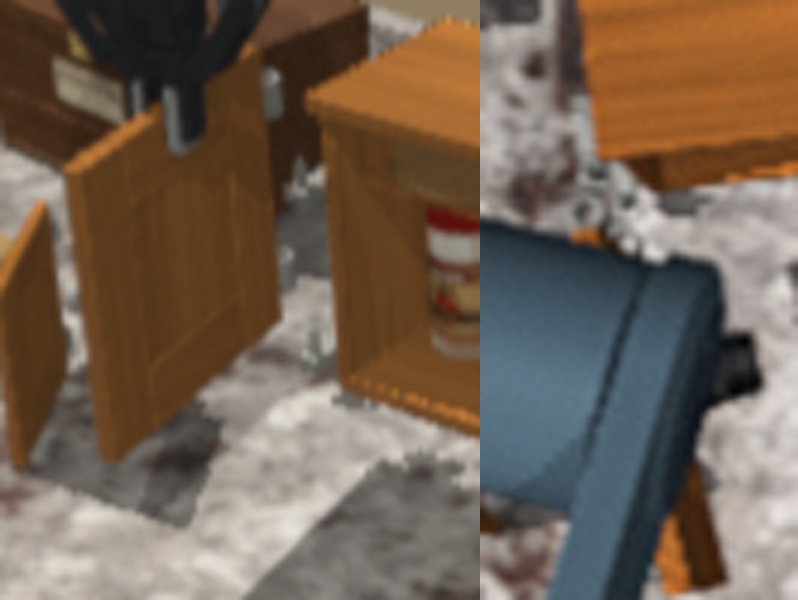

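The door hangs square in the fingers. The upper knuckle shows at scene crop (272,75) with its ring at top crop (588,212). The pins are at scene crop (300,160) and (318,330).

```bash
python3 - <<'E'
from h import *
np.set_printoptions(precision=4,suppress=True)
s=lambda x,y:((x+.5)/4.8-.5+175,(y+.5)/4.8-.5+150); t=lambda x,y:((x-480+.5)/6-.5+195,(y+.5)/6-.5+170)
print("knuck top view",onz("top",*t(588,212),.219)); print("knuck scene top/bot",onz("scene",*s(272,70),.219),onz("scene",*s(288,247),.109))
print("tri",tri("scene",s(272,70),"top",t(588,212)))
a=cv2.imread("pics/s4.png")
def ln(p,q): return edge(a,s(*p),s(*q),half=2)
q=[(68,170),(262,40),(280,315),(105,460)]
fr=ln(q[0],q[3]); hi=ln(q[1],q[2]); bo=ln(q[2],q[3])
print("bottom corners z.072 ",onz("scene",*cross(fr,bo),.072),onz("scene",*cross(hi,bo),.072),fr[2],hi[2],bo[2])
for z in(.155,): print("pin up tip",onz("scene",*s(300,157),z))
print("pin lo tip",onz("scene",*s(318,322),.045))
print("exp pin tips",proj("scene",[.5724,.0495,.155]),proj("scene",[.5724,.0495,.045]),"seen",s(300,157),s(318,322))
b=cv2.imread("pics/t0.png"); c=cv2.resize(b[180:215,200:235],(400,400),interpolation=cv2.INTER_CUBIC); d=cv2.resize(cv2.imread("pics/s0.png")[170:240,222:257],(400,800),interpolation=cv2.INTER_CUBIC)
for z,k in((.155,(0,255,0)),(.137,(255,0,255)),(.045,(255,255,0)),(.027,(0,0,255))):
    p=[.5724,.0495,z]; u=(proj("top",p)-[200,180]+.5)*400/35; v=(proj("scene",p)-[222,170]+.5)*400/35
    cv2.drawMarker(c,tuple(int(x) for x in u),k,cv2.MARKER_CROSS,9,1); cv2.drawMarker(d,tuple(int(x) for x in v),k,cv2.MARKER_CROSS,9,1)
cv2.imwrite("pics/v5.png",np.hstack([c,cv2.resize(b[180:215,200:235],(0,0),fx=0.01,fy=0.01) if 0 else np.zeros((400,1,3),np.uint8)]) if 0 else np.hstack([cv2.resize(c,(400,600)),cv2.resize(d,(300,600))]))
E
```

```text
knuck top view [0.5434 0.0389 0.219 ]
knuck scene top/bot [0.5533 0.0421 0.219 ] [0.5544 0.0414 0.109 ]
tri (array([0.5449, 0.0364, 0.2233]), np.float64(0.005504628618830437))
bottom corners z.072  [ 0.3682 -0.0174  0.072 ] [0.5377 0.0318 0.072 ] 0.13972628855320035 0.13686163377673283 0.08494626106640757
pin up tip [0.5759 0.0504 0.155 ]
pin lo tip [0.5805 0.0505 0.045 ]
exp pin tips [236.3848 182.8411] [238.9756 217.8811] seen (237.10416666666669, 182.3125) (240.85416666666669, 216.6875)
```

View pics/v5.png

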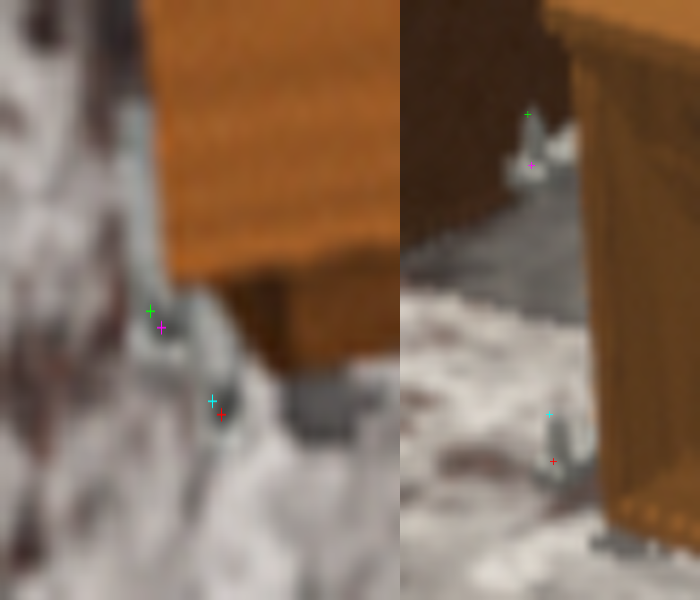

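Emit:
drive_tool(
  commands=[
    {"claw": 0,"dx": 0.01,"dy": 0.003,"dz": 0,"twist": 0},
    {"claw": 0,"dx": 0.01,"dy": 0.003,"dz": -0.004,"twist": 0},
    {"claw": 0,"dx": 0.0095,"dy": 0.003,"dz": -0.01,"twist": 0},
    {"claw": 0,"dx": 0,"dy": 0,"dz": -0.01,"twist": 0},
    {"claw": 0,"dx": 0,"dy": 0,"dz": -0.01,"twist": 0},
    {"claw": 0,"dx": 0,"dy": 0,"dz": 0,"twist": 0},
    {"claw": 0,"dx": 0,"dy": 0,"dz": 0,"twist": 0},
  ],
)

```text
t: 9.4
position: [0.4847, 0.0236, 0.1467]
tcp_rot: [-180.0, 0.0, 16.5]
force: [0.2, -0.3, -1.8]
width: 0.127
gripper_force: 58.8
```

```bash
python3 - <<'E'
from h import *
s=manip.get_state(); print(s["t"],s["position"],s["tcp_rot"],s["force"])
a=snap("scene","pics/s5.png")[:,:,::-1].copy();b=snap("top","pics/t5.png")[:,:,::-1]
c1=cv2.resize(a[160:235,218:255],(396,800),interpolation=cv2.INTER_CUBIC)[:600]
a2=a[160:235,218:260]; 
cv2.imwrite("pics/v6.png",np.hstack([cv2.resize(a2,(336,600),interpolation=cv2.INTER_CUBIC),cv2.resize(b[175:225,198:236],(456,600),interpolation=cv2.INTER_CUBIC)]))
E
```

```text
9.4 [0.4847154  0.02355228 0.14672536] [-1.79974802e+02  4.54949704e-02  1.64965292e+01] [ 0.17855842 -0.27562053 -1.81420902]
```

View pics/v6.png

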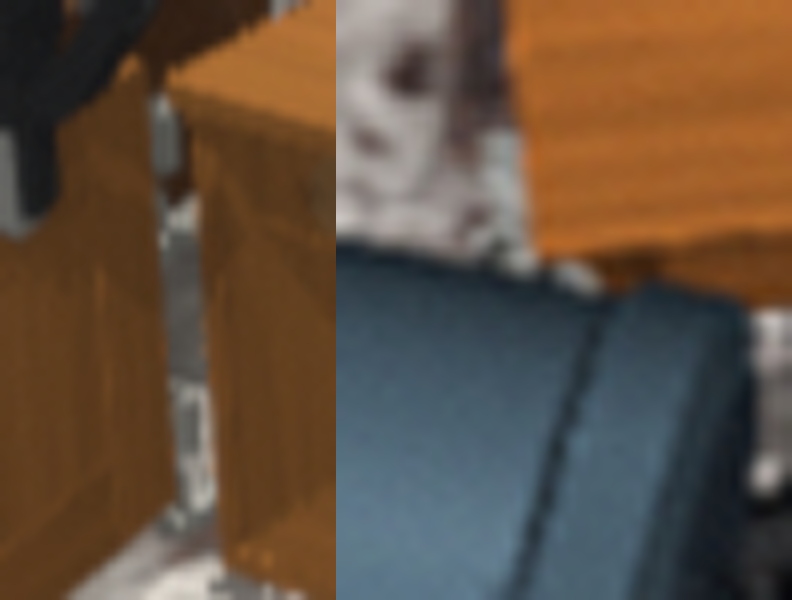

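In the scene view the knuckles are half hidden by the door edge, with their right edges at about 182 (upper) and 203 (lower) in the crop. I'll compare those edges numerically with the pins in the first picture.

```bash
python3 - <<'E'
from h import *
s5=cv2.cvtColor(cv2.imread("pics/s5.png"),cv2.COLOR_BGR2GRAY);s0=cv2.cvtColor(cv2.imread("pics/s0.png"),cv2.COLOR_BGR2GRAY)
sat=cv2.cvtColor(cv2.imread("pics/s5.png"),cv2.COLOR_BGR2HSV)[...,1]
print("s5 upper cols 235..245");[print(r,s5[r,235:246],sat[r,235:246]) for r in range(172,183,2)]
print("s5 lower cols 237..248");[print(r,s5[r,237:249],sat[r,237:249]) for r in range(208,220,2)]
print("s0 up cols 231..243");[print(r,s0[r,231:244]) for r in range(181,191)]
print("s0 lo cols 234..246");[print(r,s0[r,234:247]) for r in range(216,227)]
q=np.array([.5735,.0495,0]);rt=np.array(manip.camera_model("scene")["R"])[0]*1
for z in(.027,.045,.053,.075,.137,.155,.163,.185):
    p=q+[0,0,z]; print(z,"ctr",proj("scene",p),"pin R/L",proj("scene",p+.0035*rt)[0],proj("scene",p-.0035*rt)[0],"knR",proj("scene",p+.0085*rt)[0])
E
```

```text
s5 upper cols 235..245
172 [ 60  68  83 114  88  77  77  80  82  83  92] [166 108  45  51 140 175 181 181 177 177 179]
174 [ 60  71  95 112  91  59  67  73  71  72  74] [166 116  23  18  40 106 167 172 175 173 177]
176 [58 67 81 82 84 58 42 61 61 60 60] [177 133  27  15  18  67 154 170 171 177 171]
178 [58 64 80 83 84 58 45 74 69 67 60] [176 143  25  18  18  59 149 174 174 180 174]
180 [60 60 76 80 80 59 44 69 74 76 67] [173 148  38  19  19  59 145 170 172 172 177]
182 [65 62 60 52 42 37 40 63 73 71 66] [171 167 114  88 123 150 159 175 176 177 175]
s5 lower cols 237..248
208 [ 63  69  99 110 129 127 123  89  74  72  66  67] [174 146  50  20  18  20  33 127 172 174 172 171]
210 [ 62  66  86 113 120 113 148 106  76  72  65  67] [173 160  75  18  17  20  29 100 166 175 169 174]
212 [ 63  65  82  98  96  96 144 117  79  70  62  66] [174 156  85  25  16  21  29  79 152 174 173 173]
214 [ 62  65  74  97  96  98 153 121  77  70  62  67] [177 166 118  23  16  20  26  71 146 174 174 171]
216 [ 63  63  77 103 110 113 149 132  81  69  66  66] [178 174 139  24  18  20  26  67 142 180 175 178]
21
[... 1465 characters left out ...]
pin R/L 240.5025206284073 238.02389800344346 knR 242.27320028766326
0.053 ctr [239.08125963 215.27417722] pin R/L 240.32399527972132 237.83862336015727 knR 242.0994982273293
0.075 ctr [238.57656408 208.44088953] pin R/L 239.8286554296247 237.32457486752799 knR 241.61752834068284
0.137 ctr [237.11831749 188.61970752] pin R/L 238.39736695578114 235.8393784844691 knR 240.224765479263
0.155 ctr [236.68482337 182.70504696] pin R/L 237.9718652798137 235.39789449345787 knR 239.81068589999933
0.163 ctr [236.49067118 180.05264246] pin R/L 237.7812895034459 235.2001670503818 knR 239.62522124872527
0.185 ctr [235.95198875 172.68249231] pin R/L 237.2525194748055 234.65157548919996 knR 239.11061731503034
```

Emit:
drive_tool(
  commands=[
    {"claw": 0,"dx": 0.0018,"dy": 0.0026,"dz": 0,"twist": 0},
    {"claw": 0,"dx": 0,"dy": 0,"dz": -0.004,"twist": 0},
    {"claw": 0,"dx": 0,"dy": 0,"dz": -0.003,"twist": 0},
    {"claw": 0,"dx": 0,"dy": 0,"dz": -0.002,"twist": 0},
    {"claw": 0,"dx": 0,"dy": 0,"dz": 0,"twist": 0},
  ],
)

```text
t: 10.0
position: [0.4868, 0.0262, 0.1377]
tcp_rot: [-180.0, 0.0, 16.5]
force: [0.5, -0.0, -2.0]
width: 0.126
gripper_force: 58.9
```

Emit:
drive_tool(
  commands=[
    {"claw": 0,"dx": 0,"dy": 0,"dz": -0.002,"twist": 0},
    {"claw": 0,"dx": 0,"dy": 0,"dz": -0.001,"twist": 0},
    {"claw": 0,"dx": 0,"dy": 0,"dz": 0,"twist": 0},
  ],
)

```text
t: 10.3
position: [0.4869, 0.0261, 0.135]
tcp_rot: [-180.0, 0.0, 16.5]
force: [-0.0, -0.3, -1.1]
width: 0.13
gripper_force: 58.9
```

Emit:
drive_tool(
  commands=[
    {"claw": 0,"dx": 0,"dy": 0,"dz": -0.0015,"twist": 0},
    {"claw": 0,"dx": 0,"dy": 0,"dz": -0.0015,"twist": 0},
    {"claw": 0,"dx": 0,"dy": 0,"dz": 0,"twist": 0},
  ],
)

```text
t: 10.6
position: [0.4866, 0.0261, 0.1318]
tcp_rot: [-180.0, 0.0, 16.5]
force: [-2.2, -0.9, -1.2]
width: 0.126
gripper_force: 58.9
```

Emit:
drive_tool(
  commands=[
    {"claw": 0,"dx": 0,"dy": 0,"dz": -0.0015,"twist": 0},
    {"claw": 0,"dx": 0,"dy": 0,"dz": 0,"twist": 0},
  ],
)

```text
t: 10.8
position: [0.4866, 0.0261, 0.1303]
tcp_rot: [-180.0, 0.0, 16.5]
force: [-2.6, -1.2, -1.1]
width: 0.124
gripper_force: 58.9
```

The pins are engaged with a light side load. I ease back a little and continue down.

Emit:
drive_tool(
  commands=[
    {"claw": 0,"dx": -0.0008,"dy": -0.0004,"dz": -0.001,"twist": 0},
    {"claw": 0,"dx": 0,"dy": 0,"dz": -0.002,"twist": 0},
    {"claw": 0,"dx": 0,"dy": 0,"dz": -0.002,"twist": 0},
    {"claw": 0,"dx": 0,"dy": 0,"dz": 0,"twist": 0},
  ],
)

```text
t: 11.2
position: [0.486, 0.0259, 0.1252]
tcp_rot: [-180.0, 0.0, 16.5]
force: [0.4, -0.9, -2.1]
width: 0.121
gripper_force: 58.9
```

Emit:
drive_tool(
  commands=[
    {"claw": 0,"dx": 0,"dy": 0,"dz": -0.002,"twist": 0},
    {"claw": 0,"dx": 0,"dy": 0,"dz": -0.001,"twist": 0},
    {"claw": 0,"dx": 0,"dy": 0,"dz": 0,"twist": 0},
  ],
)

```text
t: 11.5
position: [0.486, 0.0258, 0.1224]
tcp_rot: [-180.0, 0.0, 16.5]
force: [-1.1, -0.2, -2.2]
width: 0.128
gripper_force: 58.9
```

Emit:
drive_tool(
  commands=[
    {"claw": 0,"dx": 0,"dy": 0,"dz": -0.0008,"twist": 0},
    {"claw": 0,"dx": 0,"dy": 0,"dz": -0.0005,"twist": 0},
    {"claw": 0,"dx": 0,"dy": 0,"dz": 0,"twist": 0},
  ],
)

```text
t: 11.8
position: [0.4863, 0.0257, 0.1214]
tcp_rot: [180.0, -0.0, 16.5]
force: [-0.3, -0.4, -0.7]
width: 0.125
gripper_force: 59.0
```

Emit:
drive_tool(
  commands=[
    {"claw": 0,"dx": 0,"dy": 0,"dz": -0.0007,"twist": 0},
    {"claw": 0,"dx": 0,"dy": 0,"dz": 0,"twist": 0},
  ],
)

```text
t: 12.0
position: [0.4863, 0.0256, 0.1213]
tcp_rot: [180.0, -0.0, 16.5]
force: [-2.7, 0.1, 4.4]
width: 0.126
gripper_force: 59.8
```

Emit:
drive_tool(
  commands=[
    {"claw": 0.5,"dx": 0,"dy": 0,"dz": 0,"twist": 0},
    {"claw": 0.5,"dx": 0,"dy": 0,"dz": 0,"twist": 0},
    {"claw": 0.5,"dx": 0,"dy": 0,"dz": 0,"twist": 0},
    {"claw": 0.5,"dx": 0,"dy": 0,"dz": 0,"twist": 0},
    {"claw": 0.5,"dx": 0,"dy": 0,"dz": 0,"twist": 0},
    {"claw": 0.5,"dx": 0,"dy": 0,"dz": 0,"twist": 0},
  ],
)

```text
t: 12.6
position: [0.4861, 0.0257, 0.1205]
tcp_rot: [-180.0, 0.0, 16.5]
force: [0.2, 0.2, 0.0]
width: 0.497
gripper_force: 0.0
```

```bash
python3 - <<'E'
from h import *
snap("scene","pics/s6.png")
a=cv2.cvtColor(cv2.imread("pics/s6.png"),cv2.COLOR_BGR2HSV)
print("up");[print(r,a[r,233:246,1],a[r,233:246,2]) for r in range(176,194,2)]
q=np.array([.574,.0497,0])
for z in(.159,.137,.049,.027): print(z,proj("scene",q+[0,0,z]))
E
```

```text
up
176 [  9  18  20  31  10  92 149 157 164 171 172 175 169] [29 28 25 25 25 39 48 52 59 88 86 86 86]
178 [ 25  11  28  10  51 133 156 155 167 175 174 174 171] [ 31  24  27  26  30  46  49  51  61 111 101  98  88]
180 [ 18  20  18  28  32  41  70 132 163 172 177 176 175] [ 28  25  28  45  63  99  76  54  58  98 108 110  96]
182 [ 44 116 138  81  20  15  20  73 149 174 177 173 174] [ 29  44  70  91 101 116 117  66  58  91 104 103  94]
184 [163 174 166 117  24  18  21  60  60  98 166 173 171] [ 75  82  83  87  85  85  84  68  94 117 112 106  94]
186 [170 170 173 142  27  12  19  19  26  79 148 174 174] [ 84  84  84  88  84  82  82 108 169 159 117 104  95]
188 [175 167 172 149  37  19  16  17  19  63 144 174 171] [ 83  84  83  84  82  82  81 104 147 134 106  97  88]
190 [170 171 176 158  70  19  19  16  18  54 152 168 170] [84 85 84 87 84 82 81 81 83 85 92 88 81]
192 [170 172 171 169  93  24  22  24  28  44 151 178 167] [84 83 85 89 85 86 81 75 74 75 83 79 81]
0.159 [236.67481711 181.29800095]
0.137 [237.20443517 188.53542786]
0.049 [239.25521025 216.41551742]
0.027 [239.75141444 223.12731288]
```

The hinge is seated: the lowering force rose to 4.4 N and the knuckle sits at rows 181–189 as predicted. Next I lift off, shut the fingers and go round to the outer face.

Emit:
drive_tool(
  commands=[
    {"claw": 0.5,"dx": 0,"dy": 0,"dz": 0.01,"twist": 0},
    {"claw": 0.5,"dx": 0,"dy": 0,"dz": 0.03,"twist": 0},
    {"claw": 0.5,"dx": 0,"dy": 0,"dz": 0.04,"twist": 0},
    {"claw": 0,"dx": 0,"dy": 0,"dz": 0.03,"twist": 0},
    {"claw": 0,"dx": -0.015,"dy": 0.015,"dz": 0,"twist": 0},
    {"claw": 0,"dx": -0.015,"dy": 0.015,"dz": 0,"twist": 0},
    {"claw": 0,"dx": 0,"dy": 0.003,"dz": 0,"twist": 0},
    {"claw": 0,"dx": 0,"dy": 0,"dz": 0,"twist": 0},
  ],
)

```text
t: 13.45
position: [0.4564, 0.059, 0.2313]
tcp_rot: [180.0, -0.1, 16.6]
force: [0.2, 0.2, 0.2]
width: -0.002
gripper_force: 0.0
```

```bash
python3 - <<'E'
from h import *
np.set_printoptions(precision=4,suppress=True)
print(manip.get_state()["position"],manip.get_state()["width"])
snap("scene","pics/s7.png"); print("same door?",np.abs(cv2.imread("pics/s7.png")[190:235,195:235].astype(int)-cv2.imread("pics/s6.png")[190:235,195:235]).mean())
P=np.array([.574,.0497]); last=None
for f in np.r_[16.5,np.arange(18.2,99,8),98.2]:
    c,s=np.cos(np.radians(f)),np.sin(np.radians(f)); X=P-.11*np.array([c,s])+.021*np.array([-s,c])
    print(round(f,1),X,None if last is None else X-last); last=X
E
```

```text
[0.4564 0.059  0.2313] -0.001665918268179548
same door? 3.215925925925926
16.5 [0.4626 0.0386] None
18.2 [0.4629 0.0353] [ 0.0004 -0.0033]
26.2 [0.466 0.02 ] [ 0.0031 -0.0153]
34.2 [0.4712 0.0052] [ 0.0052 -0.0147]
42.2 [ 0.4784 -0.0086] [ 0.0072 -0.0139]
50.2 [ 0.4875 -0.0214] [ 0.009  -0.0127]
58.2 [ 0.4982 -0.0327] [ 0.0107 -0.0114]
66.2 [ 0.5104 -0.0425] [ 0.0122 -0.0097]
74.2 [ 0.5238 -0.0504] [ 0.0134 -0.008 ]
82.2 [ 0.5383 -0.0564] [ 0.0144 -0.006 ]
90.2 [ 0.5534 -0.0604] [ 0.0151 -0.0039]
98.2 [ 0.5689 -0.0622] [ 0.0155 -0.0018]
98.2 [ 0.5689 -0.0622] [0. 0.]
```

Emit:
drive_tool(
  commands=[
    {"claw": 0,"dx": 0,"dy": 0,"dz": -0.04,"twist": 0},
    {"claw": 0,"dx": 0,"dy": 0,"dz": -0.04,"twist": 0},
    {"claw": 0,"dx": 0,"dy": 0,"dz": -0.021,"twist": 0},
    {"claw": 0,"dx": 0.002,"dy": -0.006,"dz": 0,"twist": 0},
    {"claw": 0,"dx": 0.002,"dy": -0.007,"dz": 0,"twist": 0},
    {"claw": 0,"dx": 0.002,"dy": -0.007,"dz": 0,"twist": 0},
    {"claw": 0,"dx": 0.0005,"dy": -0.004,"dz": 0,"twist": 1.7},
  ],
)

```text
t: 14.2
position: [0.4646, 0.0333, 0.1315]
tcp_rot: [179.9, -0.2, 18.2]
force: [-0.4, 1.1, -0.2]
width: -0.004
gripper_force: 0.0
```

Emit:
drive_tool(
  commands=[
    {"claw": 0,"dx": 0.0015,"dy": -0.0077,"dz": 0,"twist": 4},
    {"claw": 0,"dx": 0.0016,"dy": -0.0076,"dz": 0,"twist": 4},
    {"claw": 0,"dx": 0.0024,"dy": -0.0074,"dz": 0,"twist": 4},
    {"claw": 0,"dx": 0.0028,"dy": -0.0073,"dz": 0,"twist": 4},
    {"claw": 0,"dx": 0.0034,"dy": -0.007,"dz": 0,"twist": 4},
    {"claw": 0,"dx": 0.0038,"dy": -0.0069,"dz": 0,"twist": 4},
  ],
)

```text
t: 14.8
position: [0.4798, -0.0106, 0.1316]
tcp_rot: [179.8, -0.1, 42.3]
force: [0.0, 0.3, 0.1]
width: 0.001
gripper_force: 0.1
```

```bash
python3 - <<'E'
from h import *
s=manip.get_state();print(s["position"],s["force"],s["joint_positions"])
a=snap("scene","pics/s8.png");b=snap("top","pics/t8.png")
cv2.imwrite("pics/v8.png",np.hstack([cv2.resize(a[130:280,180:320],(450,482)),cv2.resize(b[130:280,180:290],(353,482))])[:,:800,::-1])
E
```

```text
[ 0.47977925 -0.01058516  0.13157452] [0.02627483 0.34355125 0.1048737 ] [-1.54702255e+01  1.82714511e+00  1.09109617e+02 -4.57114451e-03
  6.88588612e+01  3.21967682e+01]
```

```bash
cat >> h.py <<'E'
def door(f,phis):
    S=cv2.cvtColor(cv2.imread(f),cv2.COLOR_BGR2HSV)[...,1]; P=np.array([.574,.0497])
    for p in phis:
        u=np.array([np.cos(np.radians(p)),np.sin(np.radians(p))])
        print(p,[int(S[tuple(np.round(proj("scene",[*(P-r*u),z])).astype(int)[::-1])]) for r in(.16,.17,.178,.186) for z in(.02,.05,.09)])
E
python3 -c "
from h import *
door('pics/s7.png',(10,16.5,25));door('pics/s8.png',(16.5,34,38,42,46,50))"
```

```text
10 [65, 92, 82, 21, 18, 30, 21, 23, 43, 19, 24, 34]
16.5 [172, 178, 175, 175, 175, 175, 130, 122, 175, 30, 32, 69]
25 [26, 174, 171, 24, 173, 175, 26, 178, 171, 28, 172, 180]
16.5 [21, 42, 48, 21, 43, 58, 22, 25, 59, 29, 24, 64]
34 [21, 26, 17, 19, 23, 23, 21, 26, 22, 22, 27, 22]
38 [20, 27, 22, 20, 23, 21, 20, 24, 26, 20, 25, 24]
42 [172, 175, 174, 176, 171, 177, 168, 156, 147, 84, 149, 142]
46 [29, 135, 178, 23, 163, 169, 23, 147, 170, 18, 138, 176]
50 [25, 19, 31, 34, 23, 25, 19, 22, 29, 21, 18, 28]
```

The door edge is at about 43°, so it is following the fingers as planned. I carry on along the arc.

Emit:
drive_tool(
  commands=[
    {"claw": 0,"dx": 0.0043,"dy": -0.0065,"dz": 0,"twist": 4},
    {"claw": 0,"dx": 0.0047,"dy": -0.0062,"dz": 0,"twist": 4},
    {"claw": 0,"dx": 0.0052,"dy": -0.0058,"dz": 0,"twist": 4},
    {"claw": 0,"dx": 0.0055,"dy": -0.0055,"dz": 0,"twist": 4},
    {"claw": 0,"dx": 0.006,"dy": -0.005,"dz": 0,"twist": 4},
    {"claw": 0,"dx": 0.0062,"dy": -0.0047,"dz": 0,"twist": 4},
    {"claw": 0,"dx": 0.0066,"dy": -0.0042,"dz": 0,"twist": 4},
    {"claw": 0,"dx": 0.0068,"dy": -0.0038,"dz": 0,"twist": 4},
  ],
)

```text
t: 15.7
position: [0.5243, -0.0514, 0.1307]
tcp_rot: [179.9, 0.0, 74.2]
force: [-0.3, 0.4, -0.1]
width: 0.001
gripper_force: 0.0
```

Emit:
drive_tool(
  commands=[
    {"claw": 0,"dx": 0.0071,"dy": -0.0033,"dz": 0,"twist": 4},
    {"claw": 0,"dx": 0.0073,"dy": -0.0027,"dz": 0,"twist": 4},
    {"claw": 0,"dx": 0.005,"dy": -0.0013,"dz": 0,"twist": 3},
    {"claw": 0,"dx": 0.0045,"dy": -0.001,"dz": 0,"twist": 3},
    {"claw": 0,"dx": 0.003,"dy": -0.0005,"dz": 0,"twist": 2},
    {"claw": 0,"dx": 0.003,"dy": -0.0005,"dz": 0,"twist": 2},
  ],
)

```text
t: 16.3
position: [0.5541, -0.0606, 0.1307]
tcp_rot: [179.9, 0.0, 92.2]
force: [0.4, -0.8, 0.5]
width: -0.001
gripper_force: 0.1
```

```bash
python3 -c "
from h import *
s=manip.get_state();print(s['t'],s['position'],s['tcp_rot'],s['force'])
snap('scene','pics/s9.png');door('pics/s9.png',(78,82,86,90,94,98,102))"
```

```text
16.3 [ 0.55409155 -0.06057359  0.13073891] [1.79910788e+02 3.52543375e-02 9.21527757e+01] [ 0.41581115 -0.82183866  0.50535664]
78 [21, 176, 174, 24, 173, 171, 23, 175, 178, 21, 174, 176]
82 [27, 174, 14, 23, 179, 165, 22, 176, 174, 25, 176, 173]
86 [174, 171, 103, 171, 174, 170, 178, 176, 171, 140, 171, 174]
90 [177, 176, 172, 171, 171, 174, 42, 173, 166, 20, 178, 136]
94 [168, 173, 172, 151, 176, 143, 146, 176, 139, 136, 174, 123]
98 [173, 175, 172, 174, 175, 153, 177, 172, 120, 173, 174, 160]
102 [178, 135, 147, 177, 168, 124, 178, 175, 144, 174, 174, 174]
```

Emit:
drive_tool(
  commands=[
    {"claw": 0,"dx": 0.003,"dy": -0.0003,"dz": 0,"twist": 2},
    {"claw": 0,"dx": 0.003,"dy": -0.0003,"dz": 0,"twist": 2},
    {"claw": 0,"dx": 0.003,"dy": -0.0003,"dz": 0,"twist": 2},
    {"claw": 0,"dx": 0.002,"dy": 0,"dz": 0,"twist": 0},
    {"claw": 0,"dx": 0.0015,"dy": 0,"dz": 0,"twist": 0},
    {"claw": 0,"dx": 0,"dy": 0,"dz": 0,"twist": 0},
  ],
)

```text
t: 16.95
position: [0.5661, -0.0611, 0.1299]
tcp_rot: [180.0, 0.0, 98.1]
force: [-0.2, 0.1, -0.3]
width: -0.002
gripper_force: 0.0
```

Emit:
drive_tool(
  commands=[
    {"claw": 0,"dx": 0.0015,"dy": 0,"dz": 0,"twist": 0},
    {"claw": 0,"dx": 0,"dy": 0,"dz": 0,"twist": 0},
  ],
)

```text
t: 17.15
position: [0.5674, -0.0611, 0.1296]
tcp_rot: [180.0, 0.0, 98.2]
force: [-0.4, 0.8, 0.3]
width: -0.001
gripper_force: 0.1
```

Emit:
drive_tool(
  commands=[
    {"claw": 0,"dx": 0.0015,"dy": 0,"dz": 0,"twist": 0},
    {"claw": 0,"dx": 0.0015,"dy": 0,"dz": 0,"twist": 0},
    {"claw": 0,"dx": 0,"dy": 0,"dz": 0,"twist": 0},
  ],
)

```text
t: 17.45
position: [0.5705, -0.0611, 0.1296]
tcp_rot: [180.0, 0.0, 98.2]
force: [0.4, -0.3, -0.3]
width: 0.003
gripper_force: 0.1
```

Emit:
drive_tool(
  commands=[
    {"claw": 0,"dx": 0.001,"dy": 0,"dz": 0,"twist": 0},
    {"claw": 0,"dx": 0.001,"dy": 0,"dz": 0,"twist": 0},
    {"claw": 0,"dx": 0,"dy": 0,"dz": 0,"twist": 0},
  ],
)

```text
t: 17.75
position: [0.5711, -0.061, 0.1295]
tcp_rot: [-179.8, -0.0, 98.2]
force: [-6.5, -0.2, 3.7]
width: -0.003
gripper_force: 3.1
```

Contact at 6.5 N, as expected for the shut position. I back off, lift and check.

Emit:
drive_tool(
  commands=[
    {"claw": 0,"dx": -0.003,"dy": 0,"dz": 0,"twist": 0},
    {"claw": 0,"dx": -0.012,"dy": 0,"dz": 0,"twist": 0},
    {"claw": 0,"dx": -0.04,"dy": 0,"dz": 0.01,"twist": 0},
    {"claw": 0,"dx": -0.04,"dy": 0,"dz": 0.03,"twist": 0},
    {"claw": 0,"dx": -0.03,"dy": 0.03,"dz": 0.03,"twist": 0},
    {"claw": 0,"dx": -0.01,"dy": 0.04,"dz": 0.03,"twist": 0},
    {"claw": 0,"dx": 0,"dy": 0.045,"dz": 0.02,"twist": 0},
    {"claw": 0,"dx": 0,"dy": 0.045,"dz": 0.02,"twist": 0},
  ],
)

```text
t: 18.55
position: [0.4386, 0.0983, 0.2697]
tcp_rot: [179.8, 0.0, 98.1]
force: [0.7, -0.4, 0.3]
width: 0.003
gripper_force: 0.0
```

```bash
python3 -c "
from h import *
np.set_printoptions(precision=4,suppress=True)
s=manip.get_state();print(s['t'],s['position'],s['force'])
snap('scene','pics/s10.png');a=cv2.imread('pics/s10.png');s0=cv2.imread('pics/s0.png')
P=np.array([.574,.0497])
u=np.array([np.cos(np.radians(98.2)),np.sin(np.radians(98.2))]);n=np.array([-u[1],u[0]])*.006
A,B=[proj('scene',[*(P-r*u+n),.012]) for r in(.01,.175)]
l=edge(a,A,B,half=4); k=[l[0]+((np.array(q)-l[0])@l[1])*l[1] for q in(A,B)]
X=[onz('scene',*q,.012) for q in k]; d=X[0]-X[1]; print('bottom edge',A,B,k,X,'angle',np.degrees(np.arctan2(d[1],d[0])),'res',l[2])
q,_=quad(s0,[(237.0,169.5),(267.7,153.3),(321.2,167),(293.2,185.7)],half=2.5)
q1,_=quad(a,[(237.0,169.5),(267.7,153.3),(321.2,167),(293.2,185.7)],half=2.5); print('top corners shift',q1-q)
for nm,(y0,y1,x0,x1) in dict(jar=(215,255,322,348),mill=(195,255,352,375),soap=(225,293,398,432)).items(): print(nm,np.abs(a[y0:y1,x0:x1].astype(int)-s0[y0:y1,x0:x1]).mean())
door('pics/s10.png',(82,86,90))
"
```

```text
18.55 [0.4386 0.0983 0.2697] [ 0.7001 -0.358   0.3341]
bottom edge [241.4805 229.5618] [289.4717 247.1272] [array([240.4347, 232.4117]), array([288.4112, 250.0173])] [array([0.5571, 0.0298, 0.012 ]), array([ 0.5809, -0.1317,  0.012 ])] angle 98.41362235433202 res 0.24358062532424118
top corners shift [[ 0.1046 -0.0022]
 [ 0.0141  0.0066]
 [-0.0015 -0.0016]
 [-0.0288  0.0204]]
jar 2.755448717948718
mill 2.3403381642512078
soap 0.461361014994233
82 [27, 171, 173, 23, 175, 174, 20, 174, 176, 26, 174, 174]
86 [34, 174, 170, 26, 176, 158, 24, 179, 169, 33, 176, 178]
90 [55, 173, 18, 41, 175, 153, 76, 175, 175, 37, 172, 174]
```

```bash
python3 -c "
from h import *
for f in('s6','s10'):
    a=cv2.cvtColor(cv2.imread(f'pics/{f}.png'),cv2.COLOR_BGR2HSV); print(f); [print(r,a[r,232:243,1],a[r,232:243,2]) for r in range(178,193)]
a=cv2.imread('pics/s10.png')
print([a[int(v),int(u)].tolist() for u,v in (proj('scene',[.574+.006*0+.1*.1426,.0497-.1*.99,z]) for z in(-.01,-.005,0,.006,.012,.018,.025,.04))])
"
```

```text
s6
178 [ 16  25  11  28  10  51 133 156 155 167 175] [ 31  31  24  27  26  30  46  49  51  61 111]
179 [ 16   9  29  28   9  48  98 142 155 167 174] [ 32  28  26  27  27  37  57  54  51  61 107]
180 [ 17  18  20  18  28  32  41  70 132 163 172] [30 28 25 28 45 63 99 76 54 58 98]
181 [ 17  28  29  91  62  24  25  29  90 158 171] [ 30  27  26  45  70  85 124 114  62  58  97]
182 [ 26  44 116 138  81  20  15  20  73 149 174] [ 30  29  44  70  91 101 116 117  66  58  91]
183 [ 51 125 154 155  95  23  18  20  84 128 152] [ 35  53  68  82  94 100  97  90  61  60  89]
184 [138 163 174 166 117  24  18  21  60  60  98] [ 61  75  82  83  87  85  85  84  68  94 117]
185 [166 171 169 172 133  27  12  19  35  32  83] [ 80  82  83  83  86  84  82  80  87 142 148]
186 [172 170 170 173 142  27  12  19  19  26  79] [ 83  84  84  84  88  84  82  82 108 169 159]
187 [173 175 170 173 145  28  16  15  17  21  66] [ 81  83  84  84  86  83  82  83 117 174 154]
188 [173 175 167 172 149  37  19  16  17  19  63] [ 81  83  84  83  84  82  82  81 104 147 134]
189 [168 175 168 173 154  53  13  16  15  24  73] [ 
[... 1166 characters left out ...]

187 [156 162 106  39  18  16  18  16  14  15  13] [ 54  55  65  98  99  98  98  94  94 100 100]
188 [155 136  77  37  18  15  18  16  16  13  15] [ 56  60  83 103  98 101  98  94  95  97  99]
189 [158 136  65  26  17  16  18  19  16  18  15] [ 55  60  90 109 104 113 100  94  97  99  99]
190 [157 132  57  22  17  16  16  19  34  20  21] [ 57  58  85 106 103 111  97  92  98 100  99]
191 [158 136  74  31  27  18  19  30  91  74  63] [ 58  60  79  91  93  97  94  93 101 100 102]
192 [152 146 116  71  47  20  23  37 146 159 140] [ 62  61  64  72  82  91 100  97 105 101 102]
[[169, 178, 186], [141, 149, 155], [72, 79, 87], [37, 71, 108], [34, 70, 112], [34, 68, 107], [34, 69, 107], [38, 81, 127]]
```

The knuckle is seated on its bracket and the door edge runs at 98.4°, parallel to the cupboard front. The bystanders have not moved. Handing in.

```bash
python3 -c "
from h import *
print(manip.finish_job())"
```

```text
the job is handed in; nothing more can be done
None
```

I hung the larger door on both pins, let go of it at about 82° open and pushed it shut, then handed the job in at about 18.6 s; the hand-in returned no verdict, but the last picture shows it seated and parallel to the cupboard front, with the mill, jar and soap bottle unmoved.

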